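Turn the green divider of the sample binder over its spine

TASK

The sample binder lies open on the desk. Turn its divider with the green tab over the spine until it lies flat on the other side, gently, with closed fingertips only: push it up from under its tab, swing it over and press it down flat, never pinching it or flinging it. Leave the orange-tabbed divider lying, the binder where it is and everything else on the desk untouched, and finish clear of everything.

Things in the scene. Friction and masses are not known exactly. Their poses are not given: they have to be found in the camera images.
- binder: open black sample binder, 1.4 kg, loose on the desk, 176 mm along the spine (its x axis), 244 mm across (y); origin at the centre of its underside, y towards the side where both dividers lie at first (the robot's left), z up. Sheet stacks, 158 mm along x, from |y| = 13 to 115 mm, tops 25.5 mm high at +y, 31 mm at -y. Cover boards 4 mm thick end at |y| = 122 mm; bare desk beyond.
- spine_mid (a point): midpoint of the steel spine rod, 34 mm above the binder's underside; the rod runs along the binder's x and is the hinge axis of both dividers. Rod ends sit in posts at x = +-83 mm that rise to 34 mm
- green_divider (a joint): angle (rad) of the green-tabbed divider about the spine rod: 0 = flat on the binder's +y side, pi/2 = standing upright, pi = flat on the -y side (end stop). Its hinge is stiff: it stays at any angle where it is left and takes about 1 N at the tab to move.
- green_panel: rigid white panel of the upper divider with green strip and tab, 60 g, 3 mm thick; origin on the hinge axis at mid-spine, x along the spine as the binder's, y along the panel away from the spine, mid-plane at z = 0. Spans x = -78 to 78, y = 12 to 118 mm; the tab, x = 12.5 to 57.5 mm, ends at y = 145 mm, past the cover boards. At the start it stands open by 6 to 29 degrees
- green_tab (a point): middle of the outer edge of the green tab: 145 mm from the spine axis, 35 mm along x from the spine's middle
- orange_divider (a joint): angle (rad) of the lower, orange-tabbed divider about the same rod; it lies at 0 on the +y stack and must stay. It is as stiff as the green one.
- orange_tab (a point): middle of the outer edge of the orange tab: 145 mm from the spine axis, 4.5 mm below the rod's height, at x = -45 mm (tab 45 mm wide)
- glue: red glue stick, standing, 29 mm across, 91 mm tall, bystander; origin at the centre of its underside
- masking_tape: roll of masking tape lying flat, 100 mm across, 25 mm high, bystander; origin at the centre of its underside
- stapler: black stapler, 150x36x56 mm, bystander; origin at the centre of its underside
- clip: black binder clip, 41x25x14 mm, bystander; origin at the centre of its underside
- stamp: blue and black self-inking stamp, 30x52x66 mm, bystander; origin at the centre of its underside

How it is judged:
By the outcome, as a careful person would: the job done as asked, in the order asked, and still so for the second after the job is handed in, with the robot touching nothing.
It also fails if it takes over 56 s, if anything falls off the work surface, if the arm or the gripper's body presses on something with over 40 N, if the wrist force passes 120 N, or if a joint passes its speed limit or range.

ROBOT

A 6-joint arm with a two-finger parallel gripper is mounted at the origin on the work surface; the furniture and walls round the work are solid. World frame = base frame: x ahead of the robot, y to its left, z up, the work surface at z = 0. Lengths are in mm, angles in rad, forces in N, time in s.
With the tool pointing down it reaches from about 350 to 875 mm from the base axis. Payload 4.2 kg.
Tool frame: the origin (TCP) lies midway between the tips of the shut fingers; the grasp point (between the pads) lies 19 mm behind it; y points along the fingers, x is the direction in which the jaws open and shut, and the axes are right-handed (so a half turn about y gives the same grasp; the last joint's range is limited). The gripper opens to 85 mm and grips with 20 to 120 N. Pads are 22 mm wide; open, the fingers measure 114 mm over their backs; the gripper's body (76 mm by 85 mm) begins 54 mm behind the grasp point. The pads swing forward as they close: fully open they stand 13 mm farther back than shut.
Start: joints at [1.604, 0.385, 0.008, 0, -1.194, -0.259], TCP at [139.897, 609.121, 231.312] pointing down, gripper open.
Joint ranges: [-3.14, 3.14], [-1.21, 2.06], [-1.07, 1.41], [-3.16, 2.05], [-2.99, -0.16], [-3.1, 3.1]. Speed limits (rad/s): [2.79, 2.79, 3.14, 3.14, 3.14, 3.14].

INTERFACE

Orientations are given as a unit quaternion [x, y, z, w].
In Python, from rig import env, get_image gives the robot as it stands.
- The arm moves only by the tool send_rows, never from a script. Its argument "targets" is text: rows parted by semicolons, each of 6 numbers parted by spaces: the shift along the world's x, y, z in cm, then the turn, a rotation vector about the world's x, y, z in rad. In form: tx ty tz rx ry rz; .... A call has 1 to 12 rows; each row shifts and turns the commanded pose from where the row before left it; what a row does not reach is not made up. A row lasts 1/12 s, in which the tool goes at most 41.7 mm and 7.16 degrees, less where a joint would pass 70% of its speed; a pose out of reach is approached as far as the arm can. A call is refused whole if a number of a shift passes 4.17 or a number of a turn 0.125, either way. A call with a gripper value outside its range is refused whole. "claw" is the gripper's target within -1 to 1 (fully open at 1, half-way at 0, shut at -1), set as the call begins (left out, the last holds). The fingers move at their own pace and stop on an object; "newtons" is the grip in N (left out, the last holds). Time passes only in rows, so rows that do not move let the fingers close. It gives the time, the measured TCP pose, the force and the opening at its end, in the units of the state.
- env.observe(): the state, without advancing time (a new reading comes with each control period).
- get_image(name): name is "scene" or "top"; returns a dict with "img" (384x512x3 uint8, red, green, blue), "intrinsics" (3x3 intrinsics, pixels), "xyz" and "attitude" of the camera in the world. Camera axes: x right, y up, looking along -z (the intrinsics and any distortion apply to the point x, -y, -z); pixel columns grow to the right and rows downward; lengths in mm; the calibration is good to about 2 mm. A picture is of the moment at which its call begins. There is no depth.
- env.hand_in(): hands the job in, once; it reports no verdict.
The state is a dict: "time_s": time; "q": joint angles; "dq": joint speeds; "tau": joint torques, N m; "eef_pos": TCP position; "tool_rot": TCP orientation; "contact_force": force on the tool from outside, world axes, zero at the start; "wrist_torque": the same for the moment, N m; "opening": finger opening in mm.
Only numpy, scipy, OpenCV 4.12 (cv2) and the standard library are available. Lean on these libraries where they do the work, as an engineer would, in place of code of your own. Each camera call takes 0.05 s, during which the arm holds its last target.

## Working session

There is one attempt and no reset: what is moved stays moved. The work goes in short steps, Python scripts to look and compute and a tool call to move; the robot and the scene stay as the last step left them, time stands still between calls to the robot, and variables do not carry over. Pictures are saved under pics/ and viewed, and the job is handed in when it is done.

Besides the shell and the picture viewer there is one more tool, called after ">>>" by a JSON object that holds its "api" and its "payload", one argument or row to a line. send_rows: Moves the arm, as the interface text tells. Its arguments: {"type":"object","properties":{"targets":{"type":"string"},"claw":{"type":"number"},"newtons":{"type":"number"}},"required":["targets"]}

```bash
ls; mkdir -p pics; python3 - <<'E'
from rig import env,get_image
import cv2
o=env.observe()
print({k:o[k] for k in ('time_s','eef_pos','tool_rot','contact_force','opening')})
for n in('scene','top'):
    d=get_image(n); cv2.imwrite(f'pics/{n}0.png',d['img'][:,:,::-1]); print(n,d['intrinsics'],d['xyz'],d['attitude'],d.keys())
E
```

```text
pics
{'time_s': 0.0, 'eef_pos': array([139.78009755, 608.56189384, 230.18259273]), 'tool_rot': array([ 0.44103183, -0.55266845,  0.55369954, -0.43984695]), 'contact_force': array([0.52509465, 0.27159053, 0.06185613]), 'opening': 85.24712182566275}
scene [[494.80247392   0.         254.00440573]
 [  0.         494.80247392 191.99922883]
 [  0.           0.           1.        ]] [204.17367475 670.83468102 809.50908565] [-0.06851498  0.37141894  0.91274492 -0.15572531] dict_keys(['img', 'intrinsics', 'xyz', 'attitude'])
top [[486.76989562   0.         249.5153284 ]
 [  0.         486.76989562 179.70965137]
 [  0.           0.           1.        ]] [ 188.05082053  -35.39280732 1134.22554719] [ 0.08142793 -0.07732128 -0.68961005  0.71542217] dict_keys(['img', 'intrinsics', 'xyz', 'attitude'])
```

View pics/scene0.png

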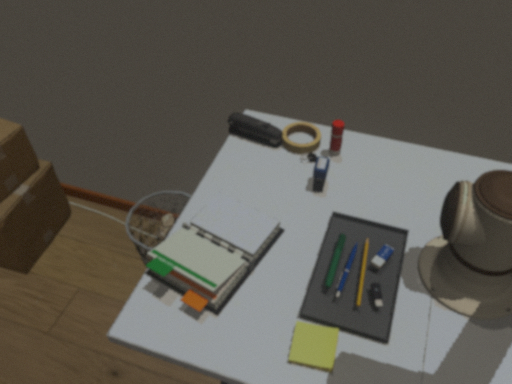

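View pics/top0.png

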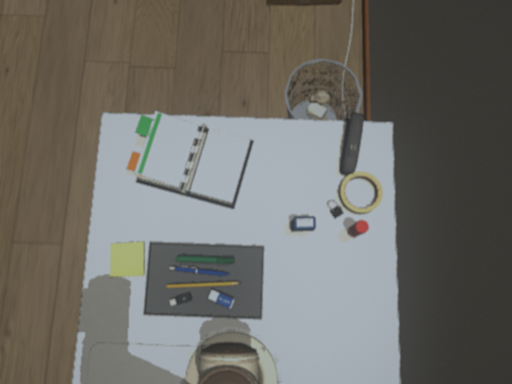

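```bash
cat > h.py <<'E'
import numpy as np,cv2
from scipy.spatial.transform import Rotation as R
def proj(d,P):
    P=np.atleast_2d(P); c=R.from_quat(d['attitude']).inv().apply(P-np.array(d['xyz']))
    K=np.array(d['intrinsics']); x=np.c_[c[:,0],-c[:,1],-c[:,2]]@K.T
    return x[:,:2]/x[:,2:]
def ray(d,uv):
    K=np.array(d['intrinsics']); uv=np.atleast_2d(uv)
    v=np.c_[uv,np.ones(len(uv))]@np.linalg.inv(K).T; v[:,1:]*=-1
    return R.from_quat(d['attitude']).apply(v)
def atz(d,uv,z):
    r=ray(d,uv); c=np.array(d['xyz']); return c+r*((z-c[2])/r[:,2])[:,None]
def crop(img,u,v,w,h,s,fn):
    c=img[v:v+h,u:u+w,::-1]; c=cv2.resize(np.ascontiguousarray(c),None,fx=s,fy=s,interpolation=cv2.INTER_CUBIC)
    c=np.clip(c.astype(float)*1.3,0,255).astype('uint8')
    for i in range(0,w,10):
        cv2.line(c,(i*s,0),(i*s,6),(0,0,255),1)
        if i%20==0: cv2.putText(c,str(u+i),(i*s,16),0,.35,(0,0,255),1)
    for i in range(0,h,10):
        cv2.line(c,(0,i*s),(6,i*s),(0,0,255),1)
        if i%20==0: cv2.putText(c,str(v+i),(8,i*s+4),0,.35,(0,0,255),1)
    cv2.imwrite(fn,c)
E
python3 - <<'E'
from rig import env,get_image
from h import *
import pickle
D={n:get_image(n) for n in('scene','top')}
pickle.dump(D,open('d0.pkl','wb'))
crop(D['scene']['img'],140,190,150,125,5,'pics/s1.png')
crop(D['top']['img'],120,100,140,115,5,'pics/t1.png')
E
```

```text
(no output)
```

View pics/s1.png

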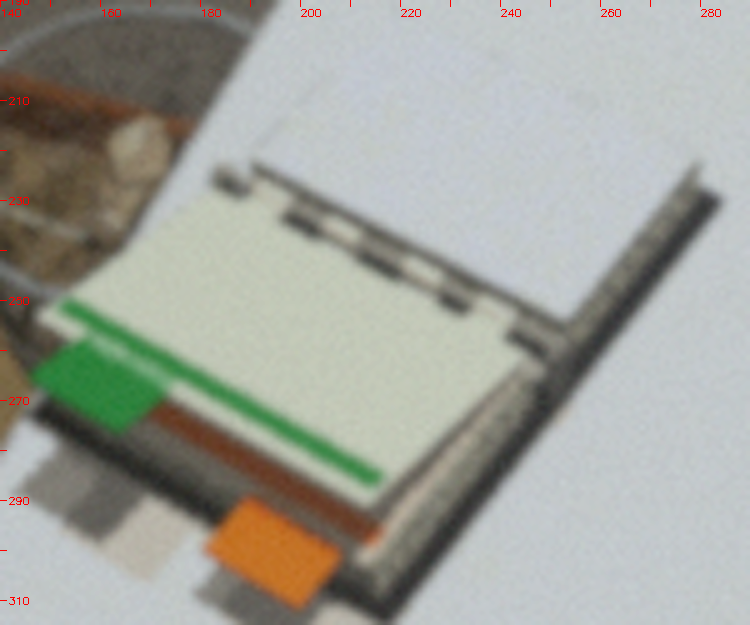

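View pics/t1.png

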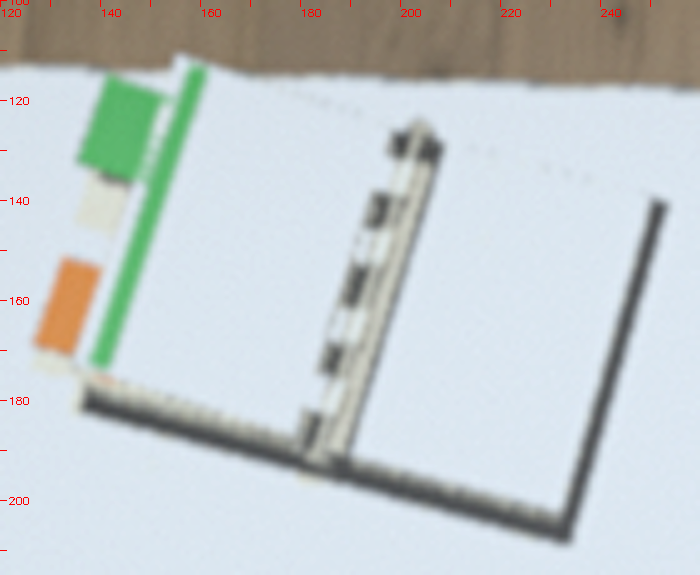

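```bash
cat > fit.py <<'E'
from h import *
import pickle
from scipy.optimize import least_squares
def bind(p,P): return R.from_euler('z',p[2]).apply(np.atleast_2d(P))+[p[0],p[1],0]
def green(a,x,r,n=0): return [x,r*np.cos(a)-n*np.sin(a),34+r*np.sin(a)+n*np.cos(a)]
if __name__=='__main__':
    D=pickle.load(open('d0.pkl','rb'))
    O=[(-22.5,145),(-67.5,145),(-22.5,118),(-67.5,118)]
    G=[(57.5,145),(12.5,145),(12.5,118),(57.5,118)]
    obs=[]
    for u,o in zip([(181,300),(200,312),(190,289),(208.4,300)],O): obs.append(('scene',u,'f',[o[0],o[1],30.5]))
    for u,o in zip([(132.4,151.6),(126.6,169),(140.4,153.6),(134.6,171.4)],O): obs.append(('top',u,'f',[o[0],o[1],30.5]))
    for u,o in zip([(146,266),(164,276.4),(174.5,267.5),(157,258)],G): obs.append(('scene',u,'g',o))
    for u,o in zip([(141.4,115),(135.6,132),(146,136.6),(153.6,119.4)],G): obs.append(('top',u,'g',o))
    obs+= [('scene',(214,291),'g',(-78,118)),('scene',(147.6,253.6),'g',(78,118))]
    obs+= [('top',(234,208),'f',[-88,-122,2]),('top',(252,140),'f',[88,-122,4]),('scene',(284,229.6),'f',[-88,-122,2]),('scene',(218,314.4),'f',[-88,122,0])]
    def f(p):
        r=[]
        for c,u,k,o in obs:
            P=o if k=='f' else green(p[3],*o,1.5)
            r.append(proj(D[c],bind(p,P))[0]-u)
        return np.array(r).ravel()
    s=least_squares(f,[550,200,0,.3],loss='soft_l1'); 
    for y in(np.pi/2,-.3,3):
        s2=least_squares(f,[550,200,y,.3],loss='soft_l1')
        if s2.cost<s.cost: s=s2
    print(s.x,s.cost,np.degrees(s.x[2:])); 
    for o,e in zip(obs,f(s.x).reshape(-1,2)): print(o[0],o[3],e.round(1))
E
python3 fit.py
```

```text
[ 4.89231598e+02  1.09645436e+02 -2.32822216e-01  1.28019492e+01] 12.623733340161627 [-13.33973033 733.4976562 ]
scene [-22.5, 145, 30.5] [-0.1 -0.7]
scene [-67.5, 145, 30.5] [ 0.6 -1. ]
scene [-22.5, 118, 30.5] [ 0.1 -0.4]
scene [-67.5, 118, 30.5] [ 1.2 -0. ]
top [-22.5, 145, 30.5] [-0.6 -1. ]
top [-67.5, 145, 30.5] [-0.9 -0.6]
top [-22.5, 118, 30.5] [ 2.3 -0.1]
top [-67.5, 118, 30.5] [ 2. -0.]
scene (57.5, 145) [-0.2 -0.4]
scene (12.5, 145) [0.7 0.3]
scene (12.5, 118) [-0.   1.1]
scene (57.5, 118) [-1.2 -0.1]
top (57.5, 145) [-0.8 -0.7]
top (12.5, 145) [-1.2  0.2]
top (12.5, 118) [-0.1 -0.7]
top (57.5, 118) [-1.7 -1.3]
scene (-78, 118) [0.3 0.3]
scene (78, 118) [-0.1 -0.4]
top [-88, -122, 2] [-0.5  0.8]
top [88, -122, 4] [ 1.3 -0.4]
scene [-88, -122, 2] [ 1.7 -0.4]
scene [-88, 122, 0] [0.5 1.4]
```

```bash
python3 - <<'E'
from rig import env
from h import *
o=env.observe(); C=R.from_quat(o['tool_rot']); print(C.as_matrix().round(3), o['q'])
yaw=-.2328; B=R.from_euler('z',yaw); xb,yb,_=B.as_matrix().T; z=np.array([0,0,1])
for be in (25,):
  b=np.radians(be); d=-np.cos(b)*yb-np.sin(b)*z
  for s in(1,-1):
    M=np.c_[s*xb,d,np.cross(s*xb,d)]; T=R.from_matrix(M)
    print(s,be,(T*C.inv()).as_rotvec(), M.round(3).tolist())
bp=np.array([489.2,109.6,0])
for P in ([35,220,90],[35,129,50]): print(B.apply(P)+bp)
E
```

```text
[[-0.224 -0.     0.975]
 [-0.975 -0.001 -0.224]
 [ 0.001 -1.     0.   ]] [ 1.60356762e+00  3.85287182e-01  7.17898791e-03 -2.44123052e-04
 -1.19398977e+00 -2.58601666e-01]
1 25 [-0.65678425  1.05930767  1.3778945 ] [[0.973, -0.209, 0.097], [-0.231, -0.882, 0.411], [-0.0, -0.423, -0.906]]
-1 25 [-1.05952675 -0.6599549  -1.38983295] [[-0.973, -0.209, -0.097], [0.231, -0.882, -0.411], [0.0, -0.423, 0.906]]
[574.01048476 315.59073201  90.        ]
[553.01652156 227.04552599  50.        ]
```

```bash
cat > wr.py <<'E'
from h import *
C=R.from_quat([ 0.44103183, -0.55266845,  0.55369954, -0.43984695]); q0=[1.604,.385,.008,0,-1.194,-.259]
def base(q1,ph): return R.from_euler('z',q1)*R.from_euler('y',ph)
# R = base * Rx(s4 q4)*Ry(-q5)*Rx(s6 q6)*T
def wrist(Rt,q1,ph):
    out=[]
    T=(base(1.604,.377)*R.from_euler('y',1.194)*R.from_euler('x',-.259)).inv()*C
    M=(base(q1,ph).inv()*Rt*T.inv())
    a=M.as_euler('XYX'); 
    return [a,np.array([(a[0]+2*np.pi)%(2*np.pi)-np.pi,-a[1],(a[2]+2*np.pi)%(2*np.pi)-np.pi])]
if __name__=='__main__':
  xb,yb,z=R.from_euler('z',-.2328).as_matrix().T
  for be,q1,ph in ((25,.636,.6),(25,.636,.9),(50,.4,.5),(70,.2,.5),(90,0,.4)):
    b=np.radians(be); d=-np.cos(b)*yb-np.sin(b)*z
    for s in(1,-1):
      for a in wrist(R.from_matrix(np.c_[s*xb,d,np.cross(s*xb,d)]),q1,ph): print(be,ph,s,a.round(2))
E
python3 wr.py
```

```text
25 0.6 1 [-0.67  1.91 -2.69]
25 0.6 1 [ 2.47 -1.91  0.45]
25 0.6 -1 [-0.67  1.91  0.45]
25 0.6 -1 [ 2.47 -1.91 -2.69]
25 0.9 1 [-0.63  1.67 -2.5 ]
25 0.9 1 [ 2.51 -1.67  0.64]
25 0.9 -1 [-0.63  1.67  0.64]
25 0.9 -1 [ 2.51 -1.67 -2.5 ]
50 0.5 1 [-0.54  1.54 -2.88]
50 0.5 1 [ 2.6  -1.54  0.27]
50 0.5 -1 [-0.55  1.54  0.27]
50 0.5 -1 [ 2.59 -1.54 -2.88]
70 0.5 1 [-0.33  1.24 -3.09]
70 0.5 1 [ 2.81 -1.24  0.05]
70 0.5 -1 [-0.34  1.24  0.05]
70 0.5 -1 [ 2.81 -1.24 -3.09]
90 0.4 1 [0.   1.17 2.86]
90 0.4 1 [-3.14 -1.17 -0.29]
90 0.4 -1 [-0.    1.17 -0.29]
90 0.4 -1 [ 3.14 -1.17  2.86]
```

>>> {"api": "send_rows", "payload": {
  "targets": "1.8 -1.2 0 -.0441 -.0275 -.0579;1.8 -1.2 0 -.0441 -.0275 -.0579;1.8 -1.2 0 -.0441 -.0275 -.0579;1.8 -1.2 0 -.0441 -.0275 -.0579;1.8 -1.2 0 -.0441 -.0275 -.0579;1.8 -1.2 0 -.0441 -.0275 -.0579;1.8 -1.2 0 -.0441 -.0275 -.0579;1.8 -1.2 0 -.0441 -.0275 -.0579;1.8 -1.2 0 -.0441 -.0275 -.0579;1.8 -1.2 0 -.0441 -.0275 -.0579;1.8 -1.2 0 -.0441 -.0275 -.0579;1.8 -1.2 0 -.0441 -.0275 -.0579",
  "claw": -1,
  "newtons": 20
}}

```text
time_s: 1.2
eef_pos: [356.5, 464.6, 231.2]
tool_rot: [0.232, -0.43, 0.854, -0.183]
contact_force: [-0.0, 0.8, -0.4]
opening: 0.1
```

>>> {"api": "send_rows", "payload": {
  "targets": "1.8 -1.2 0 -.0441 -.0275 -.0579;1.8 -1.2 0 -.0441 -.0275 -.0579;1.8 -1.2 0 -.0441 -.0275 -.0579;1.8 -1.2 0 -.0441 -.0275 -.0579;1.8 -1.2 0 -.0441 -.0275 -.0579;1.8 -1.2 0 -.0441 -.0275 -.0579;1.8 -1.2 0 -.0441 -.0275 -.0579;1.8 -1.2 0 -.0441 -.0275 -.0579;1.8 -1.2 0 -.0441 -.0275 -.0579;1.8 -1.2 0 -.0441 -.0275 -.0579;1.8 -1.2 0 -.0441 -.0275 -.0579;1.8 -1.2 0 -.0441 -.0275 -.0579"
}}

```text
time_s: 2.2
eef_pos: [572.6, 320.7, 230.8]
tool_rot: [-0.026, -0.214, 0.97, 0.113]
contact_force: [-0.0, 0.2, 0.9]
opening: -0.1
```

```bash
cat > st.py <<'E'
from rig import env
from h import *
B=R.from_euler('z',-.2328); bp=np.array([489.2,109.6,0])
o=env.observe(); C=R.from_quat(o['tool_rot'])
M=B.inv().as_matrix()@C.as_matrix()
print('t',o['time_s'],'q',o['q'].round(2),'F',B.inv().apply(o['contact_force']).round(1),'open',o['opening'])
print('pos b',B.inv().apply(o['eef_pos']-bp).round(1),'toolx',M[:,0].round(3),'tooly',M[:,1].round(3),'beta',np.degrees(np.arctan2(-M[2,1],-M[1,1])).round(1))
xb,yb,z=B.as_matrix().T; b=np.radians(25); d=-np.cos(b)*yb-np.sin(b)*z
print('err to 25',(R.from_matrix(np.c_[-xb,d,np.cross(-xb,d)])*C.inv()).as_rotvec().round(3))
E
python3 st.py
```

```text
t 2.2 q [ 0.91  0.92  0.4   0.45 -2.11 -1.14] F [-0.1  0.2  0.9] open -0.1147870910680765
pos b [ 32.4 224.7 230.8] toolx [-1.     0.    -0.002] tooly [ 0.001 -0.907 -0.421] beta 24.9
err to 25 [0.002 0.002 0.   ]
```

>>> {"api": "send_rows", "payload": {
  "targets": ".03 0 -1.8 0 0 0;.03 0 -1.8 0 0 0;.03 0 -1.8 0 0 0;.03 0 -1.8 0 0 0;.03 0 -1.8 0 0 0;.03 0 -1.8 0 0 0;.03 0 -1.8 0 0 0;.03 0 -1.8 0 0 0;.03 0 -1.8 0 0 0;.03 0 -1.8 0 0 0;-.46 -1.95 0 0 0 0;-.46 -1.95 0 0 0 0"
}}

```text
time_s: 3.2
eef_pos: [565.0, 281.8, 47.8]
tool_rot: [-0.024, -0.214, 0.97, 0.112]
contact_force: [0.6, 0.6, 0.2]
opening: -0.1
```

```bash
python3 st.py; cat > look.py <<'E'
import sys
from rig import get_image
from h import *
k=sys.argv[1]
for n,b in (('scene',(130,180,150,135,4)),('top',(90,70,180,140,4))):
    d=get_image(n); u,v,w,h,s=b; crop(d['img'],u,v,w,h,s,f'pics/{n[0]}{k}.png')
E
python3 look.py 2
```

```text
t 3.2 q [ 0.89  1.04  0.2   0.42 -1.8  -1.27] F [0.4 0.8 0.2] open -0.10964950470560897
pos b [ 34.  185.   47.8] toolx [-1.    -0.003  0.001] tooly [ 0.002 -0.907 -0.421] beta 24.9
err to 25 [ 0.002 -0.002 -0.003]
```

View pics/s2.png

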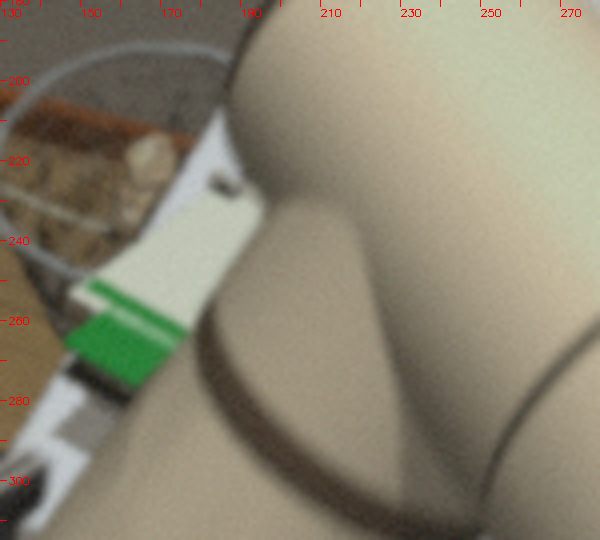

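View pics/t2.png

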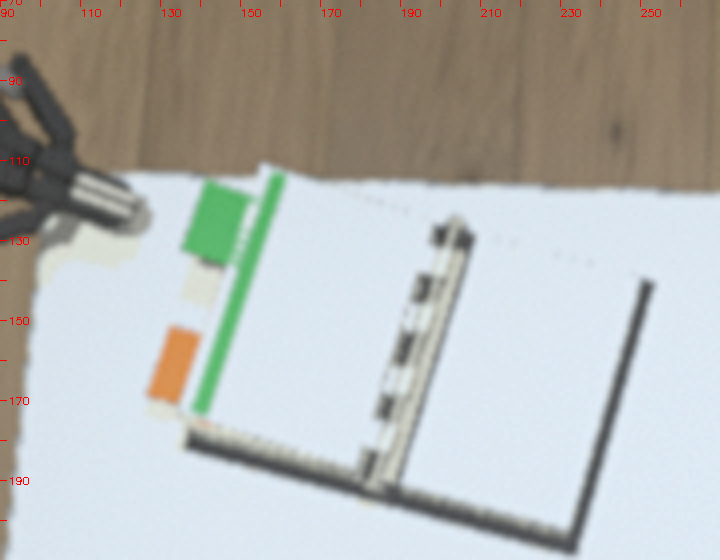

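>>> {"api": "send_rows", "payload": {
  "targets": "0 0 -.5 0 0 0;0 0 -.5 0 0 0;-.21 -.89 0 0 0 0;-.21 -.89 0 0 0 0;-.21 -.89 0 0 0 0;-.21 -.89 0 0 0 0;-.21 -.89 0 0 0 0;-.21 -.89 0 0 0 0;0 0 0 0 0 0"
}}

```text
time_s: 4.05
eef_pos: [552.8, 228.1, 40.8]
tool_rot: [-0.025, -0.215, 0.97, 0.113]
contact_force: [0.3, -0.2, 0.5]
opening: -0.2
```

```bash
python3 st.py; python3 look.py 3
```

```text
t 4.05 q [ 0.86  0.99  0.04  0.44 -1.7  -1.3 ] F [ 0.4 -0.2  0.5] open -0.1781247849240397
pos b [ 34.5 130.   40.8] toolx [-1.    -0.001  0.   ] tooly [ 0.001 -0.906 -0.423] beta 25.0
err to 25 [-0.    -0.    -0.001]
```

View pics/t3.png

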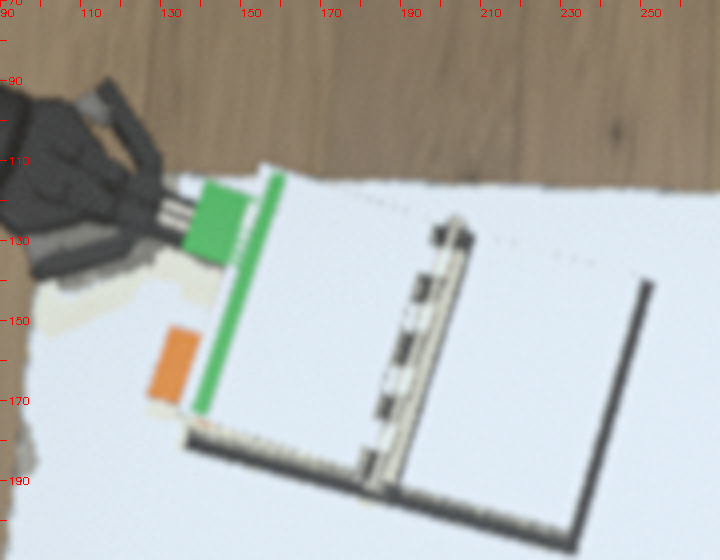

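```bash
cat > plan.py <<'E'
from h import *
import sys
B=R.from_euler('z',-.2328); bp=np.array([489.2,109.6,0])
def beta(t): return 25+max(0,t-25)*65/155
def tcp(t,r=130,h=11):
    T=np.radians(t); b=np.radians(beta(t))
    y=r*np.cos(T)+1.5*np.sin(T)+h*np.sin(b); z=34+r*np.sin(T)-1.5*np.cos(T)-h*np.cos(b)
    return np.array([34.5,y,z])
def rows(start,th):
    # start: current commanded binder pos/beta ; th list of angles
    p=np.array(start[:3],float); b=start[3]; xb=B.apply([1,0,0]); out=[]
    for t in th:
        n=tcp(t); d=B.apply(n-p)/10; w=np.radians(beta(t)-b)*xb
        d=d.round(2); w=w.round(4); p=p+B.inv().apply(d*10); b=beta(t)
        out.append(' '.join('%g'%v for v in (*d,*w)))
    return ';'.join(out)
if __name__=='__main__':
    a=[float(v) for v in sys.argv[1:]]
    t0,t1,n=a[4:7]; th=np.linspace(t0,t1,int(n)); print(rows(a[:4],th)); print(th.round(1), tcp(t1),beta(t1))
E
python3 plan.py 34.5 130 40.8 25  12 26 8
```

```text
0.05 0.21 0.88 0 -0 0;-0.02 -0.1 0.44 0 -0 0;-0.03 -0.11 0.44 0 -0 0;-0.03 -0.12 0.44 0 -0 0;-0.03 -0.14 0.43 0 -0 0;-0.04 -0.15 0.42 0 -0 0;-0.04 -0.17 0.42 0 -0 0;-0.04 -0.18 0.42 0.0071 -0.0017 0
[12. 14. 16. 18. 20. 22. 24. 26.] [ 34.5        122.22242561  79.70496422] 25.419354838709676
```

>>> {"api": "send_rows", "payload": {
  "targets": ".02 .1 .44 0 0 0;.03 .11 .44 0 0 0;-0.02 -0.1 0.44 0 0 0;-0.03 -0.11 0.44 0 0 0;-0.03 -0.12 0.44 0 0 0;-0.03 -0.14 0.43 0 0 0;-0.04 -0.15 0.42 0 0 0;-0.04 -0.17 0.42 0 0 0;-0.04 -0.18 0.42 0.0071 -0.0017 0"
}}

```text
time_s: 4.9
eef_pos: [551.2, 220.9, 80.4]
tool_rot: [-0.026, -0.219, 0.969, 0.112]
contact_force: [0.2, 0.5, 0.1]
opening: 0.3
```

```bash
python3 st.py; python3 look.py 4
```

```text
t 4.9 q [ 0.85  0.93  0.02  0.44 -1.72 -1.28] F [0.1 0.5 0.1] open 0.3280696045281354
pos b [ 34.6 122.6  80.4] toolx [-1.    -0.002 -0.   ] tooly [ 0.002 -0.903 -0.43 ] beta 25.5
err to 25 [-0.008  0.002 -0.002]
```

View pics/t4.png

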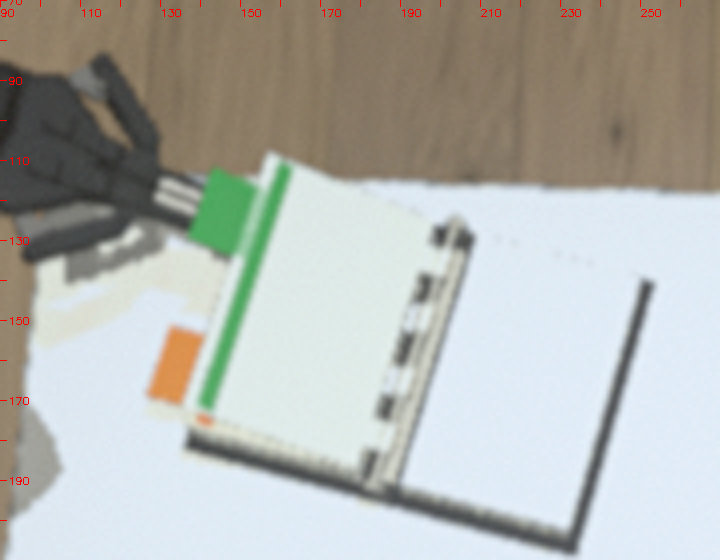

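View pics/s4.png

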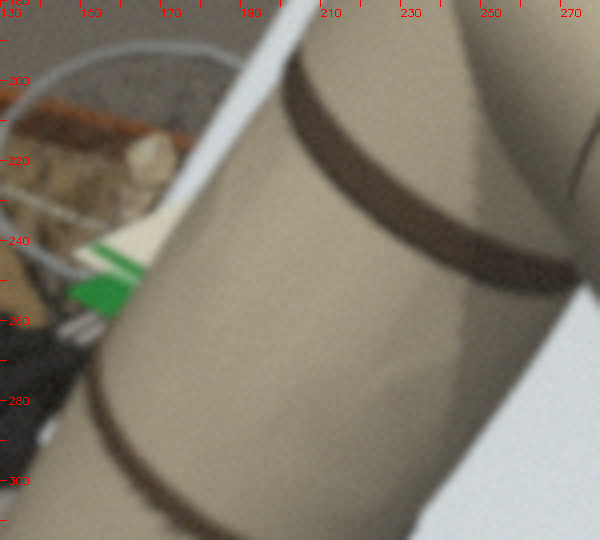

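```bash
python3 plan.py 34.6 122.4 80 25.42  29 62 12;python3 plan.py 34.5 83 0 25.42  65 98 12;
```

```text
-0.08 -0.29 0.59 0.0214 -0.0051 0;-0.07 -0.31 0.6 0.0214 -0.0051 0;-0.08 -0.34 0.58 0.0214 -0.0051 0;-0.09 -0.37 0.57 0.0214 -0.0051 0;-0.09 -0.39 0.54 0.0214 -0.0051 0;-0.1 -0.42 0.52 0.0214 -0.0051 0;-0.11 -0.45 0.5 0.0214 -0.0051 0;-0.11 -0.47 0.47 0.0214 -0.0051 0;-0.12 -0.5 0.44 0.0214 -0.0051 0;-0.12 -0.51 0.42 0.0214 -0.0051 0;-0.13 -0.54 0.38 0.0214 -0.0051 0;-0.13 -0.55 0.36 0.0214 -0.0051 0
[29. 32. 35. 38. 41. 44. 47. 50. 53. 56. 59. 62.] [ 34.5         69.50200744 139.71652549] 40.516129032258064
-0.45 -1.88 14.3 0.2777 -0.0659 0;-0.14 -0.59 0.29 0.0214 -0.0051 0;-0.14 -0.6 0.27 0.0214 -0.0051 0;-0.14 -0.62 0.22 0.0214 -0.0051 0;-0.15 -0.62 0.2 0.0214 -0.0051 0;-0.15 -0.63 0.16 0.0214 -0.0051 0;-0.15 -0.64 0.13 0.0214 -0.0051 0;-0.16 -0.64 0.09 0.0214 -0.0051 0;-0.15 -0.65 0.06 0.0214 -0.0051 0;-0.15 -0.65 0.02 0.0214 -0.0051 0;-0.16 -0.64 -0.02 0.0214 -0.0051 0;-0.15 -0.65 -0.05 0.0214 -0.0051 0
[65. 68. 71. 74. 77. 80. 83. 86. 89. 92. 95. 98.] [ 34.5         -7.52945321 156.73101571] 55.61290322580645
```

>>> {"api": "send_rows", "payload": {
  "targets": "-0.08 -0.29 0.59 0.0214 -0.0051 0;-0.07 -0.31 0.6 0.0214 -0.0051 0;-0.08 -0.34 0.58 0.0214 -0.0051 0;-0.09 -0.37 0.57 0.0214 -0.0051 0;-0.09 -0.39 0.54 0.0214 -0.0051 0;-0.1 -0.42 0.52 0.0214 -0.0051 0;-0.11 -0.45 0.5 0.0214 -0.0051 0;-0.11 -0.47 0.47 0.0214 -0.0051 0;-0.12 -0.5 0.44 0.0214 -0.0051 0;-0.12 -0.51 0.42 0.0214 -0.0051 0;-0.13 -0.54 0.38 0.0214 -0.0051 0;-0.13 -0.55 0.36 0.0214 -0.0051 0"
}}

```text
time_s: 6.0
eef_pos: [539.0, 169.3, 140.5]
tool_rot: [-0.041, -0.346, 0.931, 0.108]
contact_force: [0.6, 0.8, -0.4]
opening: 0.3
```

```bash
python3 st.py; python3 look.py 5
```

```text
t 6.0 q [ 0.79  0.68 -0.13  0.41 -1.54 -1.21] F [ 0.4  0.9 -0.4] open 0.3070954178570569
pos b [ 34.7  69.5 140.5] toolx [-1.    -0.002 -0.002] tooly [ 0.003 -0.758 -0.652] beta 40.7
err to 25 [-0.267  0.065 -0.002]
```

View pics/t5.png

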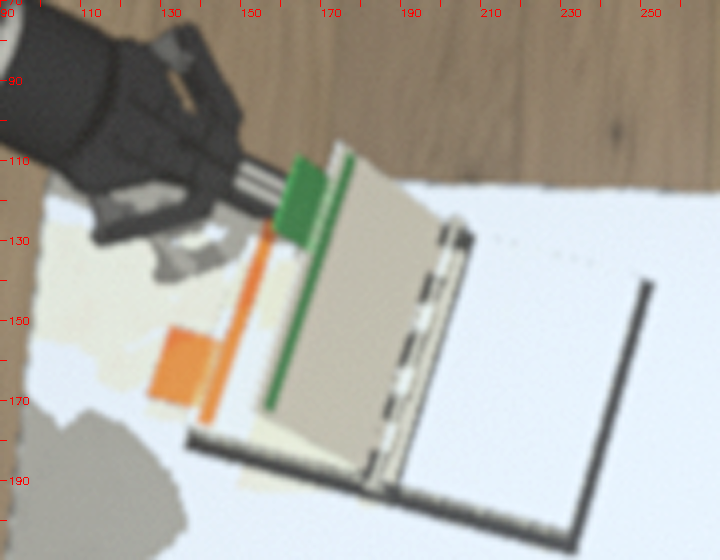

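>>> {"api": "send_rows", "payload": {
  "targets": "-0.14 -0.57 0.32 0.0214 -0.0051 0;-0.14 -0.59 0.29 0.0214 -0.0051 0;-0.14 -0.6 0.27 0.0214 -0.0051 0;-0.14 -0.62 0.22 0.0214 -0.0051 0;-0.15 -0.62 0.2 0.0214 -0.0051 0;-0.15 -0.63 0.16 0.0214 -0.0051 0;-0.15 -0.64 0.13 0.0214 -0.0051 0;-0.16 -0.64 0.09 0.0214 -0.0051 0;-0.15 -0.65 0.06 0.0214 -0.0051 0;-0.15 -0.65 0.02 0.0214 -0.0051 0;-0.16 -0.64 -0.02 0.0214 -0.0051 0;-0.15 -0.65 -0.05 0.0214 -0.0051 0"
}}

```text
time_s: 7.1
eef_pos: [521.1, 94.0, 157.0]
tool_rot: [-0.055, -0.465, 0.878, 0.102]
contact_force: [-0.1, 1.3, 0.8]
opening: -0.2
```

```bash
python3 st.py; python3 look.py 6; python3 plan.py 34.5 -7.5 156.7 55.61 101 134 12;python3 plan.py 34.5 -82.5 116.5 70.7 137 170 12
```

```text
t 7.1 q [ 0.68  0.48 -0.31  0.37 -1.29 -1.1 ] F [-0.4  1.3  0.8] open -0.16008430535934406
pos b [ 34.6  -7.8 157. ] toolx [-1.    -0.001 -0.002] tooly [ 0.003 -0.562 -0.827] beta 55.8
err to 25 [-0.523  0.126 -0.002]
-0.15 -0.64 -0.08 0.0214 -0.0051 0;-0.15 -0.64 -0.12 0.0214 -0.0051 0;-0.15 -0.63 -0.15 0.0214 -0.0051 0;-0.15 -0.62 -0.19 0.0214 -0.0051 0;-0.14 -0.6 -0.22 0.0214 -0.0051 0;-0.14 -0.6 -0.26 0.0214 -0.0051 0;-0.14 -0.58 -0.28 0.0214 -0.0051 0;-0.14 -0.56 -0.32 0.0214 -0.0051 0;-0.13 -0.55 -0.35 0.0214 -0.0051 0;-0.12 -0.53 -0.37 0.0214 -0.0051 0;-0.12 -0.51 -0.41 0.0214 -0.0051 0;-0.12 -0.48 -0.43 0.0214 -0.0051 0
[101. 104. 107. 110. 113. 116. 119. 122. 125. 128. 131. 134.] [ 34.5        -78.84415407 124.92225685] 70.70967741935485
-0.03 -0.11 0.39 0.0215 -0.0051 0;-0.1 -0.43 -0.49 0.0214 -0.0051 0;-0.1 -0.42 -0.5 0.0214 -0.0051 0;-0.09 -0.38 -0.53 0.0214 -0.0051 0;-0.08 -0.36 -0.54 0.0214 -0.0051 0;-0.08 -0.32 -0.57 0.0214 -0.0051 0;-0.07 -0.3 -0.58 0.0214 -0.0051 0;-0.06 -0.27 -0.6 0.0214 -0.0051 0;-0.06 -0.24 -0.61 0.0214 -0.0051 0;-0.05 -0.2 -0.62 0.0214 -0.0051 0;-0.04 -0.17 -0.63 0.0214 -0.0051 0;-0.03 -0.14 -0.65 0.0214 -0.0051 0
[137. 140. 143. 146. 149. 152. 155. 158. 161. 164. 167. 170.] [  34.5        -116.79398573   57.24708986] 85.80645161290323
```

View pics/t6.png

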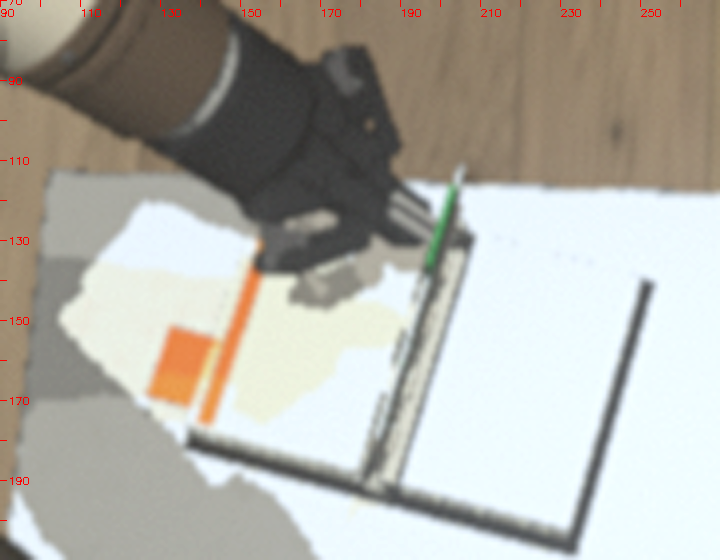

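View pics/s6.png

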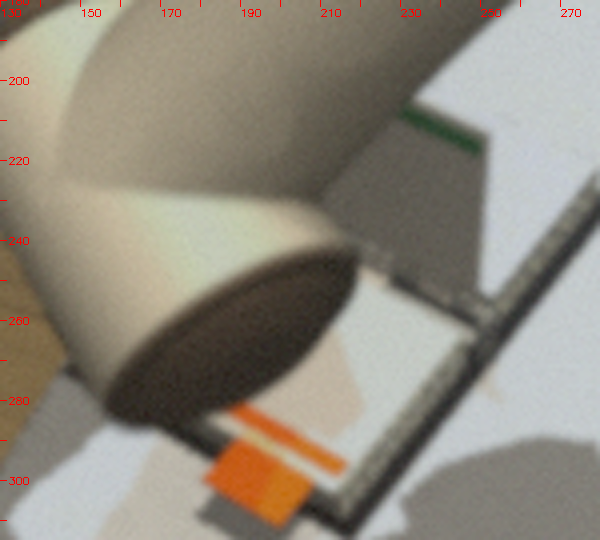

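>>> {"api": "send_rows", "payload": {
  "targets": "-0.15 -0.64 -0.08 0.0214 -0.0051 0;-0.15 -0.64 -0.12 0.0214 -0.0051 0;-0.15 -0.63 -0.15 0.0214 -0.0051 0;-0.15 -0.62 -0.19 0.0214 -0.0051 0;-0.14 -0.6 -0.22 0.0214 -0.0051 0;-0.14 -0.6 -0.26 0.0214 -0.0051 0;-0.14 -0.58 -0.28 0.0214 -0.0051 0;-0.14 -0.56 -0.32 0.0214 -0.0051 0;-0.13 -0.55 -0.35 0.0214 -0.0051 0;-0.12 -0.53 -0.37 0.0214 -0.0051 0;-0.12 -0.51 -0.41 0.0214 -0.0051 0;-0.12 -0.48 -0.43 0.0214 -0.0051 0"
}}

```text
time_s: 8.2
eef_pos: [504.4, 24.5, 124.9]
tool_rot: [-0.069, -0.576, 0.809, 0.094]
contact_force: [-0.2, -0.1, -0.7]
opening: -0.1
```

```bash
python3 st.py; python3 look.py 7
```

```text
t 8.2 q [ 0.51  0.36 -0.48  0.3  -0.98 -0.94] F [-0.2 -0.1 -0.7] open -0.0558175172156331
pos b [ 34.4 -79.3 124.9] toolx [-1.    -0.    -0.003] tooly [ 0.003 -0.326 -0.945] beta 71.0
err to 25 [-0.78   0.188 -0.001]
```

View pics/t7.png

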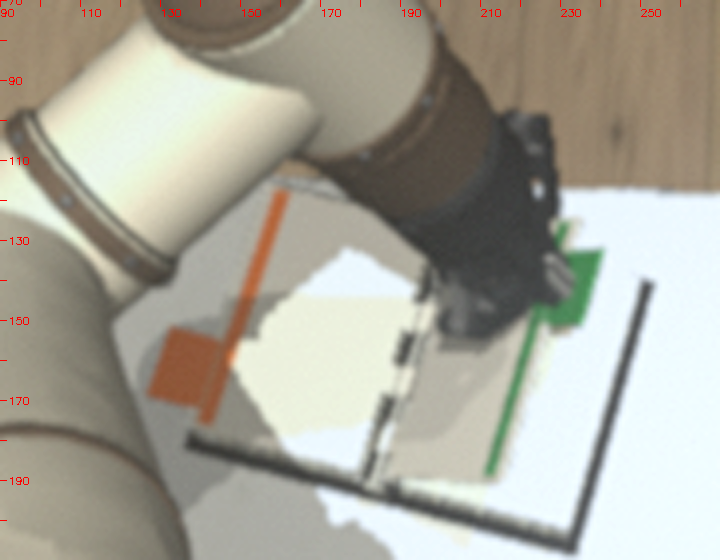

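>>> {"api": "send_rows", "payload": {
  "targets": "-0.11 -0.45 -0.46 0.0214 -0.0051 0;-0.1 -0.43 -0.49 0.0214 -0.0051 0;-0.1 -0.42 -0.5 0.0214 -0.0051 0;-0.09 -0.38 -0.53 0.0214 -0.0051 0;-0.08 -0.36 -0.54 0.0214 -0.0051 0;-0.08 -0.32 -0.57 0.0214 -0.0051 0;-0.07 -0.3 -0.58 0.0214 -0.0051 0;-0.06 -0.27 -0.6 0.0214 -0.0051 0;-0.06 -0.24 -0.61 0.0214 -0.0051 0;-0.05 -0.2 -0.62 0.0214 -0.0051 0;-0.04 -0.17 -0.63 0.0214 -0.0051 0;-0.03 -0.14 -0.65 0.0214 -0.0051 0"
}}

```text
time_s: 9.3
eef_pos: [496.1, -11.6, 57.2]
tool_rot: [-0.08, -0.677, 0.726, 0.084]
contact_force: [-0.3, -0.8, 0.6]
opening: -0.3
```

```bash
python3 st.py; python3 look.py 8;python3 plan.py 34.5 -116.8 57.2 85.8 172 180 5
```

```text
t 9.3 q [ 0.34  0.38 -0.55  0.1  -0.67 -0.65] F [-0.1 -0.9  0.6] open -0.3374894618384451
pos b [  34.6 -116.3   57.2] toolx [-1.    -0.    -0.003] tooly [ 0.003 -0.069 -0.998] beta 86.0
err to 25 [-1.036  0.249 -0.002]
-0.02 -0.07 -0.43 0.0144 -0.0034 0;-0.01 -0.06 -0.43 0.0142 -0.0034 0;-0.01 -0.04 -0.44 0.0142 -0.0034 0;-0.01 -0.03 -0.43 0.0142 -0.0034 0;-0 -0.01 -0.44 0.0142 -0.0034 0
[172. 174. 176. 178. 180.] [  34.5 -119.    35.5] 90.0
```

View pics/t8.png

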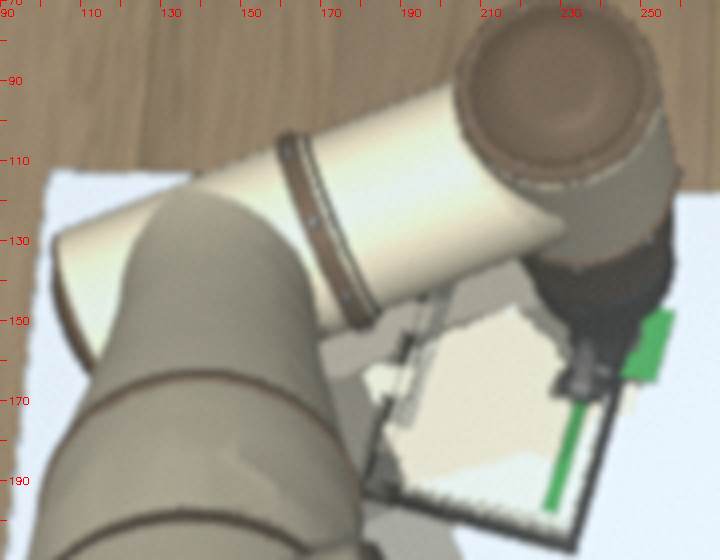

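>>> {"api": "send_rows", "payload": {
  "targets": "-0.02 -0.07 -0.43 0.0144 -0.0034 0;-0.01 -0.06 -0.43 0.0142 -0.0034 0;-0.01 -0.04 -0.44 0.0142 -0.0034 0;-0.01 -0.03 -0.3 0.0142 -0.0034 0;0 -0.01 -.2 0.0142 -0.0034 0;0 0 -.15 0 0 0;0 0 0 0 0 0"
}}

```text
time_s: 9.98
eef_pos: [495.4, -13.8, 37.4]
tool_rot: [0.083, 0.703, -0.701, -0.081]
contact_force: [0.9, -0.2, 0.2]
opening: 0.0
```

```bash
python3 st.py
```

```text
t 9.9833 q [ 0.3   0.41 -0.55 -0.   -0.61 -0.53] F [0.9 0.  0.2] open 0.03756552468919347
pos b [  34.5 -118.6   37.4] toolx [-1.     0.001 -0.003] tooly [ 0.003  0.003 -1.   ] beta 90.2
err to 25 [-1.106e+00  2.650e-01 -1.000e-03]
```

Now press down in 1 mm steps, watching the force.

>>> {"api": "send_rows", "payload": {
  "targets": "0 0 -.1 0 0 0;0 0 -.1 0 0 0;0 0 0 0 0 0"
}}

```text
time_s: 10.23
eef_pos: [495.5, -13.5, 35.7]
tool_rot: [0.083, 0.703, -0.701, -0.081]
contact_force: [0.1, -0.0, -0.3]
opening: -0.0
```

>>> {"api": "send_rows", "payload": {
  "targets": "0 0 -.1 0 0 0;0 0 0 0 0 0"
}}

```text
time_s: 10.4
eef_pos: [495.6, -13.5, 35.4]
tool_rot: [0.083, 0.703, -0.702, -0.081]
contact_force: [-1.4, -0.8, 6.1]
opening: -0.3
```

>>> {"api": "send_rows", "payload": {
  "targets": "0 0 -.05 0 0 0;0 0 0 0 0 0;0 0 0 0 0 0"
}}

```text
time_s: 10.65
eef_pos: [495.6, -13.5, 35.3]
tool_rot: [0.083, 0.703, -0.702, -0.081]
contact_force: [-2.7, 0.6, 8.6]
opening: 0.2
```

>>> {"api": "send_rows", "payload": {
  "targets": "0 0 .1 0 0 0;0 0 .3 0 0 0;0 0 .8 0 0 0;0 0 1.5 0 0 0;0 0 2.5 0 0 0;0 0 3 0 0 0;0 0 3 0 0 0;0 0 3 0 0 0;0 0 3 0 0 0;-1 -3 1 0 0 0;-1 -3 1 0 0 0;-1 -3 0 0 0 0"
}}

```text
time_s: 11.65
eef_pos: [466.3, -104.2, 229.3]
tool_rot: [0.085, 0.704, -0.701, -0.078]
contact_force: [1.1, 0.7, -0.4]
opening: 0.4
```

>>> {"api": "send_rows", "payload": {
  "targets": "-1 -3 0 0 0 0;-1 -3 0 0 0 0;-1 -3 0 0 0 0;-1 -3 0 0 0 0;-1 -3 0 0 0 0;-1 -3 0 0 0 0;0 0 0 0 0 0;0 0 0 0 0 0"
}}

```text
time_s: 12.32
eef_pos: [404.7, -284.7, 226.3]
tool_rot: [0.085, 0.703, -0.701, -0.082]
contact_force: [0.2, 0.3, -0.9]
opening: 0.1
```

```bash
python3 st.py; python3 look.py 9; python3 - <<'E'
from rig import get_image
import cv2
for n in ('top','scene'):cv2.imwrite(f'pics/{n}9.png',get_image(n)['img'][:,:,::-1])
E
```

```text
t 12.3167 q [-0.29  0.17 -0.31 -0.   -1.09  0.05] F [ 0.1  0.4 -0.9] open 0.1069440019085417
pos b [   8.7 -403.2  226.3] toolx [-1.     0.004 -0.003] tooly [ 0.003  0.003 -1.   ] beta 90.2
err to 25 [-1.106  0.267  0.002]
```

View pics/t9.png

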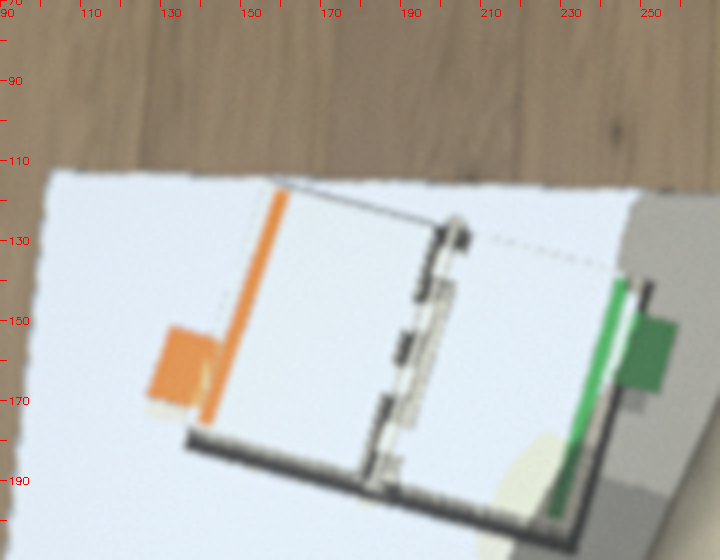

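View pics/s9.png

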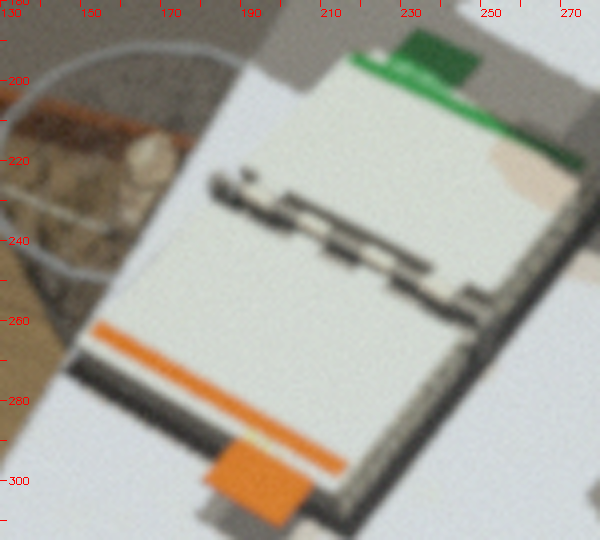

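View pics/top9.png

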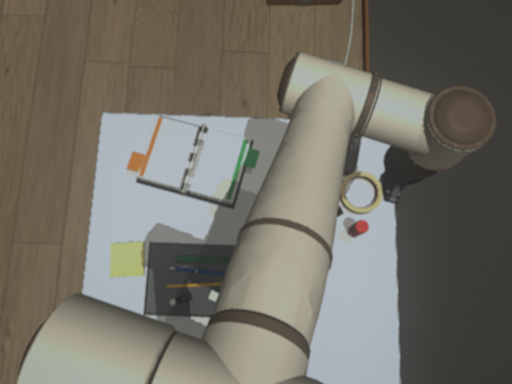

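```bash
python3 - <<'E'
from fit import *
D=pickle.load(open('d0.pkl','rb')); p=[489.2,109.6,-.2328]
for a in (170,175,180):
  for c in('top','scene'): print(a,c,[proj(D[c],bind(p,green(np.radians(a),x,145,-1.5)))[0].round(1) for x in(57.5,12.5)])
E
```

```text
170 top [array([258.5, 146.6]), array([253.3, 164.9])]
170 scene [array([233.7, 178.2]), array([251., 186.])]
175 top [array([259.2, 148.4]), array([254.1, 166.5])]
175 scene [array([234.4, 181.8]), array([251.5, 189.6])]
180 top [array([259.4, 150. ]), array([254.3, 167.9])]
180 scene [array([234.8, 185.7]), array([251.8, 193.5])]
```

```bash
python3 -c "
from rig import env
print(env.hand_in())"
```

```text
the job is handed in; nothing more can be done
None
```

The green divider now lies flat on the other side of the spine. I lifted it from under its tab with the shut fingertips, swung it over slowly (about 0.6 rad/s at most) and pressed it down. I then backed the arm off to about 225 mm above the desk and handed the job in at about 12.5 s.

- **Green divider:** the press met a firm stop at a fingertip height of about 35.4 mm, where 35.5 mm was expected for flat, with about 9 N on the tool. In both cameras the tab corners are within about 2 pixels of where a divider at 180° should appear.
- **Binder and orange divider:** by eye, the binder's corners and the orange divider are at the same pixel positions as before the move.
- **Forces:** the readings at the end of each move were about 2 N or less, except during the final press. With the arm clear, the reading was about 1 N, which is sensor noise.
- **Not fully checked:** in the last top picture the arm hides the stamp and parts of the stapler and clip. I did not confirm their final positions by image, but nothing came near them on the planned path, and the tape and glue stick look unmoved.

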